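Lay out the refit parts on a quadcopter

ROBOT

A 6-joint arm with a two-finger parallel gripper is mounted at the origin on the work surface. World frame = base frame: x ahead of the robot, y to its left, z up, the work surface at z = 0. Lengths are in m, angles in rad, forces in N, time in s.
With the tool pointing down it reaches from about 0.25 to 0.85 m from the base axis. Payload 12.5 kg.
Tool frame: the origin (TCP) lies between the finger pads; the fingertips stand 8 mm ahead of it and the grasp point (between the pads) lies 11 mm behind it; z points along the fingers, x is the direction in which the jaws open and shut, and the axes are right-handed (so a half turn about z gives the same grasp; the last joint's range is limited). The gripper opens to 93 mm and grips with 3 to 60 N. Pads are 15 mm wide; open, the fingers measure 128 mm over their backs; the gripper's body (75 mm by 188 mm) begins 65 mm behind the grasp point.
Start: joints at [1.092, 0.351, 1.652, -0, 1.139, -0.085], TCP at [0.211, 0.508, 0.227] pointing down, gripper open.
Joint ranges: [-2.75, 2.75], [-0.79, 2.1], [0.01, 2.65], [-1.57, 4.71], [0.07, 3.14], [-2.87, 2.87]. Speed limits (rad/s): [2.22, 2.22, 2.79, 3.14, 3.14, 3.14].

INTERFACE

Orientations are given as a rotation vector (axis times angle).
In Python, from bench import sensors, camera, calibration, job gives the robot as it stands.
- The arm moves only by the tool jog_arm, never from a script. Its argument "targets" is a list of rows, each a list of 5 numbers: the shift along the tool's x, y, z in cm, then the turn about the tool's z in rad, then the finger opening in cm, from 0 to 9.3. A call has 1 to 5 rows; each row shifts and turns the pose as measured when the row begins, along the tool's axes as they then stand; what a row does not reach is not made up. A row lasts 1/8 s, in which the tool goes at most 62.5 mm and 10.7 degrees, less where a joint would pass 70% of its speed; a pose out of reach is approached as far as the arm can. A call is refused whole if a number of a shift passes 6.25 or a number of a turn 0.188, either way. A call with a gripper value outside its range is refused whole. The fingers move at their own pace and stop on an object; "force" is the grip in N (left out, the last holds). Time passes only in rows, so rows that do not move let the fingers close. It gives the time, the measured TCP pose, the force and the opening at its end, in the units of the state.
- sensors.read_state(): the state, without advancing time (a new reading comes with each control period).
- camera(name): name is "scene" or "top"; returns the picture (420x560x3 uint8, red, green, blue); there is no depth.
- calibration(name): a dict with "fx", "fy", "cx", "cy" (pixels), "pose" (4x4, takes a point from camera to world coordinates). Camera axes: x right, y up, looking along -z (the intrinsics and any distortion apply to the point x, -y, -z); pixel columns grow to the right and rows downward; lengths in m; the calibration is good to about 2 mm. A picture is of the moment at which its call begins. calibration takes no time and is no camera call.
- job.hand_in(): hands the job in, once; it reports no verdict.
The state is a dict: "t": time; "qpos": joint angles; "joint_velocities": joint speeds; "joint_efforts": joint torques, N m; "tool_pos": TCP position; "eef_rot": TCP orientation; "force": force on the tool from outside, world axes, zero at the start; "ft_torque": the same for the moment, N m; "opening": finger opening in m.
Only numpy, scipy, OpenCV 4.12 (cv2) and the standard library are available. Lean on these libraries where they do the work, as an engineer would, in place of code of your own. Each camera call takes 0.05 s, during which the arm holds its last target. There are 200 camera calls.

TASK

Refit the quadcopter from the parts on the blue mat: put the yellow battery in the middle of its deck, lengthwise with the drone, and the white GPS puck centred on top of the battery. Stand the green motor upright in the middle of the empty round pad on the drone's front left arm (left and front as seen by the drone, whose red nose points forward) and the orange motor on the empty pad diagonally opposite it, at the rear right. Set each part down rather than dropping it, let go of all of them, and leave the multimeter, the screwdriver and the tin where they are.

Things in the scene. Friction and masses are not known exactly. Their poses are not given: they have to be found in the camera images.
- drone: black X quadcopter on legs, fixed, any yaw. Origin: on the table under its centre; x to its red nose (ends at 91 mm), y to its left, z up. Flat deck 130 x 62 mm (x, y), centred, top 55 mm up. Four round aluminium pads 46 mm across, tops 50 mm up, at x, y = +-75 mm: black motors (32 mm across, 40 high) stand on front right (75,-75) and rear left (-75,75); front left (75,75) and rear right (-75,-75) are empty.
- mat: blue parts mat, 250 by 250 mm, 3 mm thick, fixed, on the other side of the table from the drone; the four loose parts start on it. Origin: centre of its underside, x and y along its edges, z up.
- battery: loose yellow battery brick with a black band near one end, 80 mm along its x, 40 mm along y, 30 mm high, about 280 g, lying flat. A black plug, look only, sticks out 5 mm at the banded -x end. Origin: centre of the underside, z up. Either end may face the nose.
- gps_puck: loose white round GPS puck, 44 mm across, 16 mm high, a small blue dot on top, about 45 g, lying flat. Origin: centre of the underside, z up; round, so its yaw means nothing.
- green_motor: loose green brushless motor, standing upright: steel foot 28 mm across and 6 mm high, green bell 32 mm across from 6 to 30 mm above the underside, thin steel shaft 12 mm across on top up to 40 mm; about 75 g. Origin: centre of the underside, z up; round, so its yaw means nothing.
- orange_motor: loose orange brushless motor, standing upright: steel foot 28 mm across and 6 mm high, orange bell 32 mm across from 6 to 30 mm above the underside, thin steel shaft 12 mm across on top up to 40 mm; about 75 g. Origin: centre of the underside, z up; round, so its yaw means nothing.
- multimeter: bystander: loose red multimeter, 130 mm along x, 72 mm along y, 42 mm high, lying face up in the far middle of the table. Origin: centre of its underside.
- screwdriver: bystander: loose small green-handled screwdriver, 150 mm long, lying at the right edge of the work, pointing roughly away from the robot. Origin: on its underside near the middle, x from handle to tip.
- tin: bystander: loose upright pale can (the tin) with a paper label, 56 mm across, 85 mm high, at the left edge of the work. Origin: centre of its underside.
Mind the look-alikes: they are no part of the job. There is more than one size of the battery; the one meant has the size given above. What is shaped like the orange_motor but pink is not meant.

How it is judged:
At the end, for the whole second after the job is handed in: Battery on deck centre (12 mm, 0.2 rad, either end forward); puck on battery centre (12 mm); green motor on front left pad, orange on rear right pad (12 mm from centre); distances along and across. All at support height within 4 mm, upright within 0.1 rad, still, released (x of battery in the frame of drone between -0.012 and 0.012 m and y of battery in the frame of drone between -0.012 and 0.012 m and z of battery in the frame of drone between 0.051 and 0.059 m and angle between the x axis of battery and the x axis of drone, either way round below 0.2 rad and x of gps_puck in the frame of battery between -0.012 and 0.012 m and y of gps_puck in the frame of battery between -0.012 and 0.012 m and z of gps_puck in the frame of battery between 0.026 and 0.034 m and x of green_motor in the frame of drone between 0.063 and 0.087 m and y of green_motor in the frame of drone between 0.063 and 0.087 m and z of green_motor in the frame of drone between 0.046 and 0.054 m and x of orange_motor in the frame of drone between -0.087 and -0.063 m and y of orange_motor in the frame of drone between -0.087 and -0.063 m and z of orange_motor in the frame of drone between 0.046 and 0.054 m and angle between each of battery, gps_puck, green_motor, orange_motor's own z axis and vertical below 0.1 rad and linear speed of each of battery, gps_puck, green_motor, orange_motor below 0.02 m/s and contact force between the fingers and battery below 0.05 N and contact force between the fingers and gps_puck below 0.05 N and contact force between the fingers and green_motor below 0.05 N and contact force between the fingers and orange_motor below 0.05 N); the robot touches nothing.
It fails at once if a part is dropped or thrown (faster than 0.75 m/s, a fall of about 30 mm, while the gripper does not hold it) ((linear speed of battery above 0.75 m/s and contact force between the fingers and battery below 0.05 N) or (linear speed of gps_puck above 0.75 m/s and contact force between the fingers and gps_puck below 0.05 N) or (linear speed of green_motor above 0.75 m/s and contact force between the fingers and green_motor below 0.05 N) or (linear speed of orange_motor above 0.75 m/s and contact force between the fingers and orange_motor below 0.05 N)).
It fails at once if the multimeter is pushed more than 25 mm from its place (distance of multimeter from where it was at the start of the episode above 0.025 m).
It fails at once if the screwdriver is pushed more than 25 mm from its place (distance of screwdriver from where it was at the start of the episode above 0.025 m).
It fails at once if the tin is pushed more than 25 mm from its place (distance of tin from where it was at the start of the episode above 0.025 m).
It also fails if it takes over 112 s, if anything falls off the work surface, if the arm or the gripper's body presses on something with over 40 N, if the wrist force passes 120 N, or if a joint passes its speed limit or range.

## Working session

There is one attempt and no reset: what is moved stays moved. The work goes in short steps, Python scripts to look and compute and a tool call to move; the robot and the scene stay as the last step left them, time stands still between calls to the robot, and variables do not carry over. Pictures are saved under pics/ and viewed, about 12 in all and at most 16, crops included, and the job is handed in when it is done.

Besides the shell and the picture viewer there is one more tool, called by a JSON object that holds its "fn" and its "kwargs". jog_arm: Moves the arm, as the interface text tells. Its arguments: {"type":"object","properties":{"targets":{"type":"array","items":{"type":"array","items":{"type":"number"}}},"force":{"type":"number"}},"required":["targets"]}

```bash
mkdir -p pics; ls
python3 - <<'E'
from bench import sensors,camera,calibration
import cv2,numpy as np
np.set_printoptions(precision=4,suppress=True)
for n in("top","scene"):
    im=camera(n); cv2.imwrite(f"pics/{n}0.png",im[:,:,::-1]); np.save(n+"0.npy",im)
    print(calibration(n))
print(sensors.read_state())
E
```

```text
pics
{'fx': 456.962699972019, 'fy': 456.962699972019, 'cx': 274.02215868513963, 'cy': 209.20714449877963, 'pose': array([[-0.0114,  0.9955, -0.0945,  0.4556],
       [-0.9999, -0.011 ,  0.0043,  0.0199],
       [ 0.0033,  0.0945,  0.9955,  1.2637],
       [ 0.    ,  0.    ,  0.    ,  1.    ]])}
{'fx': 518.3516339815144, 'fy': 518.3516339815144, 'cx': 278.5409367667082, 'cy': 209.43579527165963, 'pose': array([[-0.147 , -0.7468,  0.6486,  1.4203],
       [ 0.9891, -0.1188,  0.0873,  0.1159],
       [ 0.0118,  0.6543,  0.7561,  1.0385],
       [ 0.    ,  0.    ,  0.    ,  1.    ]])}
{'t': 0.1, 'qpos': array([ 1.0924,  0.3512,  1.6523, -0.    ,  1.1391, -0.0846]), 'joint_velocities': array([-0.0005, -0.0001, -0.0051, -0.0004, -0.002 ,  0.001 ]), 'joint_efforts': array([  0.0018, -49.8029, -28.5703,   0.07  ,   0.0239,  -0.    ]), 'tool_pos': array([0.2109, 0.5076, 0.2262]), 'eef_rot': array([ 2.6127,  1.7436, -0.0014]), 'force': array([-0.0709,  0.2094, -0.3153]), 'ft_torque': array([ 0.0222, -0.0329,  0.0243]), 'opening': 0.09325769390060996}
```

View pics/top0.png

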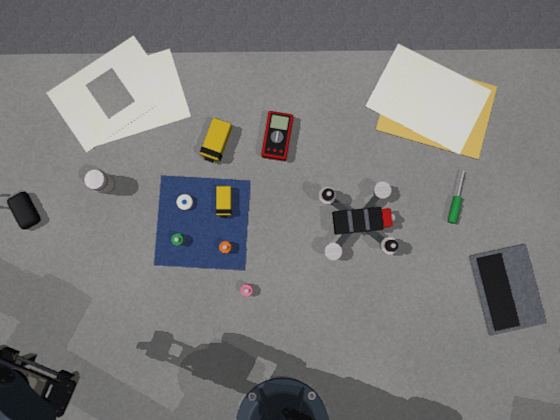

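View pics/scene0.png

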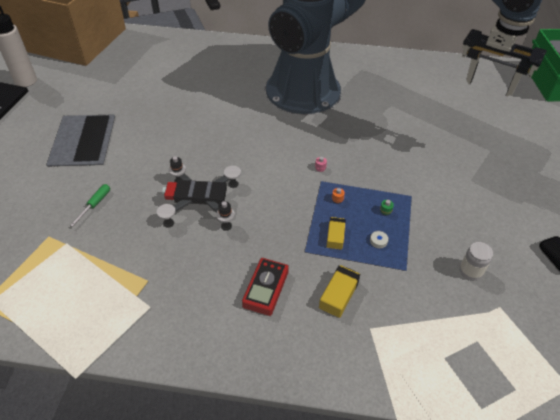

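The top view shows the drone at (362,220) with its nose toward image right, so −y. The empty pads are at (383,190), front left, and (333,252), rear right. The parts on the mat are the battery (224,200), puck (184,202), green motor (177,240) and orange motor (225,247). The decoys are the large battery (216,139) and the pink motor (247,290).

```bash
cat > h.py <<'E'
import cv2,numpy as np
from bench import sensors,camera,calibration
np.set_printoptions(precision=4,suppress=True)
def ray(n,uv,z):
    c=calibration(n);P=np.array(c["pose"]);uv=np.atleast_2d(np.array(uv,float))
    d=np.c_[(uv[:,0]-c["cx"])/c["fx"],-(uv[:,1]-c["cy"])/c["fy"],-np.ones(len(uv))]@P[:3,:3].T
    return P[:3,3]+d*((z-P[2,3])/d[:,2])[:,None]
def blobs(im,lo,hi,amin=20,roi=None):
    h=cv2.cvtColor(im,cv2.COLOR_RGB2HSV);m=cv2.inRange(h,np.array(lo),np.array(hi))
    if roi:
        k=np.zeros_like(m);x0,y0,x1,y1=roi;k[y0:y1,x0:x1]=1;m=m*k
    cs,_=cv2.findContours(m,cv2.RETR_EXTERNAL,cv2.CHAIN_APPROX_NONE)
    return sorted([c for c in cs if cv2.contourArea(c)>=amin],key=cv2.contourArea)[::-1]
def rep(name,n,im,lo,hi,z,roi,amin=20):
    for c in blobs(im,lo,hi,amin,roi):
        p=c[:,0,:].astype(float);m=cv2.moments(c);u=[m["m10"]/m["m00"],m["m01"]/m["m00"]]
        w=ray(n,p,z)[:,:2]*1000;r=cv2.minAreaRect(w.astype(np.float32))
        print(name,n,"px",np.round(u,1),"A",cv2.contourArea(c),"ctr mm",ray(n,u,z)[0,:2]*1000,"rect",np.round(r[0],1),np.round(r[1],1),round(r[2],1))
E
python3 - <<'E'
from h import *
t=np.load("top0.npy");s=np.load("scene0.npy")
R={"top":(155,175,252,272),"scene":(310,180,415,268)}
for n,im in(("top",t),("scene",s)):
    rep("batt",n,im,(18,120,100),(34,255,255),.033,R[n])
    rep("puck",n,im,(0,0,140),(180,70,255),.019,R[n])
    rep("green",n,im,(45,90,40),(90,255,255),.025,R[n])
    rep("orange",n,im,(3,130,110),(16,255,255),.025,R[n])
rep("pad","top",t,(0,0,165),(180,60,255),.05,(310,170,410,270),10)
rep("nose","top",t,(0,150,80),(6,255,255),.05,(310,170,410,270),10)
rep("pad","scene",s,(0,0,165),(180,60,255),.05,(140,140,260,250),10)
rep("mm","top",t,(0,150,60),(6,255,255),.042,(255,100,300,165))
a=cv2.resize(t[165:275,150:410],None,fx=3,fy=3,interpolation=cv2.INTER_CUBIC);cv2.imwrite("pics/c1.png",a[:,:,::-1])
E
```

```text
batt top px [223.  197.1] A 308.0 ctr mm [606.9335 152.5203] rect [606.  152.4] [62.8 38. ] 0.0
puck top px [183.9 201.5] A 173.5 ctr mm [597.6317 261.1342] rect [597.6 262.1] [41.4 41.1] 0.3
green top px [176.8 239.2] A 103.0 ctr mm [494.6283 278.306 ] rect [493.8 277.8] [32.5 29.7] 89.4
orange top px [224.7 246.7] A 95.0 ctr mm [472.7662 148.8195] rect [473.4 149.4] [29.7 29.7] 89.9
batt scene px [335.7 233.9] A 371.0 ctr mm [614.5229 150.8588] rect [614.1 150.7] [39.3 82.8] 89.7
puck scene px [379.3 237.7] A 164.0 ctr mm [598.2603 259.7325] rect [597.6 259. ] [42.  39.7] 0.6
green scene px [386.6 206.8] A 83.5 ctr mm [497.595  275.7411] rect [495.  276.6] [41.7 31.2] 0.2
orange scene px [338.3 195.6] A 74.0 ctr mm [477.9728 148.2319] rect [476.2 147.3] [42.8 26.7] 3.8
pad top px [332.7 251. ] A 197.5 ctr mm [ 457.8625 -139.4499] rect [ 458.6 -139.6] [42.7 41.4] 44.1
pad top px [382.2 189.4] A 183.5 ctr mm [ 620.7393 -276.0796] rect [ 620.6 -276.8] [40.4 40.6] 89.4
pad top px [386.2 251.1] A 14.5 ctr mm [ 456.0243 -281.0591] rect [ 455.5 -282.1] [29.3  9.5] 62.6
pad top px [323.7 200.8] A 14.0 ctr mm [ 591.884  -118.5178] rect [ 591.9 -119.3] [28.8  8.6] 57.0
nose top px [386.5 217.4] A 136.5 ctr mm [ 545.4423 -284.9916] rect [ 545.4 -285.1] [47.3 24.5] 5.2
pad scene px [165.4 210.6] A 135.0 ctr mm [ 620.5438 -277.9407] rect [ 620.2 -278.1] [36.4 38.4] 9.0
pad scene px [232.  171.3] A 103.0 ctr mm [ 457.6183 -141.9745] rect [ 458.4 -141.8] [34.2 38. ] 9.1
mm top px [276.9 135.3] A 1103.0 ctr mm [773.9418   4.3845] rect [774.2   4.4] [ 68.6 129.9] 79.9
```

View pics/c1.png

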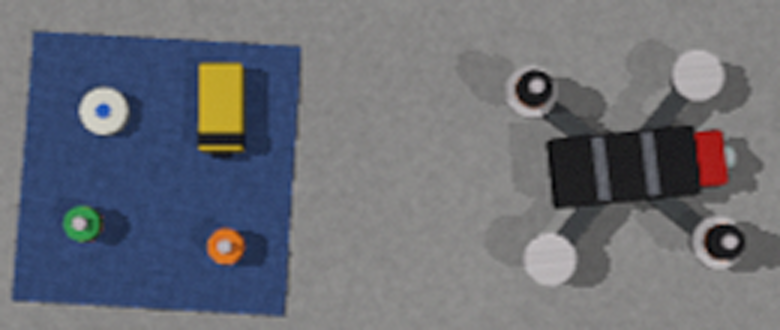

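{"fn": "jog_arm", "kwargs": {"targets": [[-2.0, 5.5, 0, -0.13, 9.3], [-2.75, 5.2, 0, -0.13, 9.3], [-3.4, 4.8, 0, -0.134, 9.3], [-4, 4.3, 0, 0, 9.3], [-4, 4.3, 0, 0, 9.3]], "force": 25}}

```text
t: 0.72
tool_pos: [0.4308, 0.3056, 0.225]
eef_rot: [-2.199, -2.243, 0.004]
force: [-0.1, 0.2, -0.6]
opening: 0.0927
```

```bash
cat > go.py <<'E'
# usage: go.py X Y Z(mm) theta(deg): delta to target in the current tool axes
import sys;from h import *;from scipy.spatial.transform import Rotation as R
s=sensors.read_state();M=R.from_rotvec(s["eef_rot"]).as_matrix();th=np.degrees(np.arctan2(M[1,0],M[0,0]))
print("t",s["t"],"pos",s["tool_pos"]*1000,"th",th,"tilt",np.degrees(np.arccos(-M[2,2])),"open",s["opening"],"F",s["force"],"q6",s["qpos"][5])
X,Y,Z,T=map(float,sys.argv[1:])
d=np.array([X,Y,Z])-s["tool_pos"]*1000
dt=(T-th+90)%180-90
print("tool delta cm",np.round(M.T@d/10,2),"turn",round(-np.radians(dt),3))
M2=R.from_euler("z",dt,degrees=True).as_matrix()@M
print("after turn, cm",np.round(M2.T@d/10,2))
E
python3 go.py 598.5 152.4 60 90
```

```text
t 0.725 pos [430.802  305.6323 225.0092] th 91.13106971650497 tilt 0.1413031173391152 open 0.09274098993196028 F [-0.0987  0.2382 -0.6251] q6 -1.0610803140988736
tool delta cm [-15.62  16.49  16.5 ] turn 0.02
after turn, cm [-15.3  16.8  16.5]
```

{"fn": "jog_arm", "kwargs": {"targets": [[-4, 4, 1, 0.02, 9.3], [-4, 4, 3, 0, 9.3], [-4, 4, 3, 0, 9.3], [-3.3, 4.3, 3, 0, 9.3], [0, 0, 0, 0, 9.3]]}}

```text
t: 1.35
tool_pos: [0.5954, 0.1496, 0.1248]
eef_rot: [-2.227, -2.215, 0.004]
force: [-0.4, 0.1, 0.2]
opening: 0.0931
```

```bash
python3 go.py 598.5 152.4 18 90
```

```text
t 1.35 pos [595.4477 149.5984 124.7754] th 89.69941945238537 tilt 0.13518175998867016 open 0.0930507607936133 F [-0.4463  0.0701  0.1683] q6 -1.3944603384040208
tool delta cm [ 0.29  0.33 10.68] turn -0.005
after turn, cm [ 0.29  0.33 10.68]
```

{"fn": "jog_arm", "kwargs": {"targets": [[0.3, 0.3, 4, 0, 9.3], [0, 0, 4, 0, 9.3], [0, 0, 2.6, 0, 9.3], [0, 0, 0.1, 0, 9.3], [0, 0, 0, 0, 3.0]]}}

```text
t: 1.98
tool_pos: [0.5977, 0.1554, 0.0182]
eef_rot: [2.226, 2.217, 0.0]
force: [-0.2, -0.1, 0.1]
opening: 0.087
```

{"fn": "jog_arm", "kwargs": {"targets": [[0, 0, 0, 0, 3.0], [0, 0, 0, 0, 3.0], [0, 0, 0, 0, 3.0]]}}

```text
t: 2.35
tool_pos: [0.5989, 0.156, 0.0213]
eef_rot: [2.224, 2.216, 0.006]
force: [-0.4, 0.2, 0.5]
opening: 0.0577
```

{"fn": "jog_arm", "kwargs": {"targets": [[0, 0, 0.1, 0, 3.0], [0, 0, 0, 0, 3.0], [0, 0, 0, 0, 3.0], [0, 0, 0, 0, 3.0], [0, 0, 0, 0, 3.0]]}}

```text
t: 2.98
tool_pos: [0.5991, 0.1559, 0.0205]
eef_rot: [2.224, 2.215, 0.006]
force: [0.1, 0.7, 1.2]
opening: 0.04
```

```bash
python3 go.py 598.5 152.4 18 90
```

```text
t 2.975 pos [599.0658 155.9133  20.4804] th 89.7851132583769 tilt 0.2713032055778837 open 0.039959413330307024 F [0.0912 0.667  1.2301] q6 -1.3875900512690404
tool delta cm [-0.35 -0.06  0.25] turn -0.004
after turn, cm [-0.35 -0.06  0.25]
```

{"fn": "jog_arm", "kwargs": {"targets": [[0, 0, -3, 0, 3.0], [0, 0, -4, 0, 3.0], [0, 0, -4, 0, 3.0], [-3, 0, -3, 0.1, 3.0], [-4, 0, 0, 0.15, 3.0]], "force": 35}}

```text
t: 3.6
tool_pos: [0.5928, 0.0864, 0.1626]
eef_rot: [2.487, 1.919, 0.001]
force: [0.0, -0.6, -3.0]
opening: 0.0399
```

```bash
python3 go.py 539.3 -208.7 160 5
```

```text
t 3.6 pos [592.7668  86.392  162.5643] th 75.30530542427037 tilt 0.031307132150854636 open 0.03993996800034421 F [ 0.0324 -0.5945 -2.9565] q6 -1.2474155166993541
tool delta cm [-29.9    2.31   0.25] turn 1.227
after turn, cm [-7.9  28.93  0.27]
```

{"fn": "jog_arm", "kwargs": {"targets": [[-3.7, 0.3, 0, 0.155, 3.0], [-3.6, 0.9, 0, 0.155, 3.0], [-3.5, 1.4, 0, 0.155, 3.0], [-3.2, 1.9, 0, 0.155, 3.0], [-2.9, 2.4, 0, 0.155, 3.0]]}}

```text
t: 4.22
tool_pos: [0.555, -0.1025, 0.1615]
eef_rot: [-3.038, -0.798, 0.002]
force: [0.8, 0.3, -1.9]
opening: 0.0396
```

```bash
python3 go.py 539.3 -208.7 160 5
```

```text
t 4.225 pos [ 554.9516 -102.476   161.5315] th 29.433958154383458 tilt 0.09240187450699087 open 0.039585381409500436 F [ 0.8041  0.2987 -1.9454] q6 -0.7791425419038629
tool delta cm [-6.58  8.48  0.15] turn 0.426
after turn, cm [-2.48 10.45  0.14]
```

{"fn": "jog_arm", "kwargs": {"targets": [[-2.5, 2.7, 0, 0.142, 3.0], [-1.8, 3.0, 0, 0.142, 3.0], [-1.1, 3.1, 0, 0.142, 3.0], [-0.2, 0.7, 0, 0, 3.0], [0, 0, 0, 0, 3.0]]}}

```text
t: 4.85
tool_pos: [0.5323, -0.217, 0.1599]
eef_rot: [-3.137, -0.112, 0.007]
force: [0.8, 0.5, -2.7]
opening: 0.0395
```

```bash
python3 go.py 539.3 -208.7 73 5
python3 - <<'E'
from h import *
for n in("top","scene"):
    im=camera(n);np.save(n+"1.npy",im)
t=np.load("top1.npy")[150:290,270:450];s=np.load("scene1.npy")[100:260,110:310]
a=np.hstack([cv2.resize(t,(400,311)),cv2.resize(s,(389,311))]);cv2.imwrite("pics/c2.png",a[:,:,::-1])
E
```

```text
t 4.85 pos [ 532.2813 -216.9994  159.8776] th 4.10285390155228 tilt 0.28076002304708486 open 0.0395236846539416 F [ 0.7641  0.5461 -2.7252] q6 -0.5398602092514821
tool delta cm [ 0.8  -0.75  8.69] turn -0.016
after turn, cm [ 0.81 -0.74  8.69]
```

View pics/c2.png

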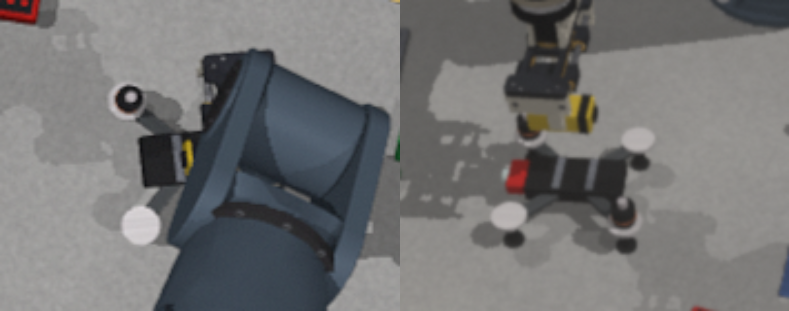

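The battery is held level above the deck, with the band end facing the rear. Lowering it now.

{"fn": "jog_arm", "kwargs": {"targets": [[0.8, -0.75, 2, -0.016, 3.0], [0, 0, 3, 0, 3.0], [0, 0, 2.5, 0, 3.0], [0, 0, 0, 0, 3.0]]}}

```text
t: 5.45
tool_pos: [0.5409, -0.2027, 0.0794]
eef_rot: [-3.134, -0.153, 0.008]
force: [-0.3, -0.4, -2.5]
opening: 0.0398
```

```bash
python3 go.py 539.3 -208.7 73 5
```

```text
t 5.45 pos [ 540.912  -202.6962   79.3745] th 5.601622650937855 tilt 0.38217325736329155 open 0.03980677569579568 F [-0.2648 -0.3799 -2.4961] q6 -0.5380675930821192
tool delta cm [-0.22  0.58  0.64] turn 0.011
after turn, cm [-0.21  0.59  0.64]
```

{"fn": "jog_arm", "kwargs": {"targets": [[-0.2, 0.55, 0.2, 0.011, 3.0], [0, 0, 0.25, 0, 3.0], [0, 0, 0.1, 0, 3.0], [0, 0, 0, 0, 3.0]]}}

```text
t: 5.95
tool_pos: [0.5407, -0.2083, 0.0753]
eef_rot: [-3.136, -0.138, 0.004]
force: [-0.4, -0.3, -1.8]
opening: 0.0396
```

```bash
python3 go.py 539.3 -208.7 72 5
```

```text
t 5.95 pos [ 540.7191 -208.3108   75.2765] th 5.024861883199896 tilt 0.21598078679532395 open 0.03960016546750145 F [-0.3946 -0.3202 -1.8145] q6 -0.5370347016120326
tool delta cm [-0.14  0.03  0.33] turn 0.0
after turn, cm [-0.14  0.03  0.33]
```

{"fn": "jog_arm", "kwargs": {"targets": [[-0.1, 0, 0.2, 0, 3.0], [0, 0, 0.2, 0, 3.0], [0, 0, 0.1, 0, 3.0]]}}

```text
t: 6.32
tool_pos: [0.5398, -0.2084, 0.0724]
eef_rot: [-3.136, -0.138, 0.003]
force: [-5.0, 2.1, 11.7]
opening: 0.0395
```

```bash
python3 go.py 539.3 -208.7 72 5
```

```text
t 6.325 pos [ 539.8082 -208.4334   72.432 ] th 5.034091346250656 tilt 0.174330156746979 open 0.03947496738736791 F [-4.9643  2.0635 11.6796] q6 -0.5379804796802528
tool delta cm [-0.05  0.02  0.04] turn 0.001
after turn, cm [-0.05  0.02  0.04]
```

Contact at the expected height. Releasing and rising.

{"fn": "jog_arm", "kwargs": {"targets": [[0, 0, 0, 0, 6.5], [0, 0, 0, 0, 6.5], [0, 0, 0, 0, 6.5], [0, 0, 0, 0, 6.5], [0, 0, -1, 0, 6.5]]}}

```text
t: 6.95
tool_pos: [0.5398, -0.2086, 0.0826]
eef_rot: [-3.136, -0.138, 0.003]
force: [-0.5, 0.6, -0.2]
opening: 0.0651
```

{"fn": "jog_arm", "kwargs": {"targets": [[0, 0, -4, 0, 6.5], [0, 0, -4, 0, 6.5], [0, -4, -3, -0.15, 6.5], [1, -5, 0, -0.18, 6.5], [2, -5, 0, -0.18, 6.5]]}}

```text
t: 7.58
tool_pos: [0.5327, -0.0635, 0.2005]
eef_rot: [-2.998, -0.939, -0.004]
force: [0.8, 1.0, -0.4]
opening: 0.065
```

```bash
python3 go.py 597.6 261.5 120 90
```

```text
t 7.575 pos [532.6959 -63.5411 200.5388] th 34.77427948477742 tilt 0.16089200452952132 open 0.06495627803583369 F [ 0.8143  1.0236 -0.3788] q6 -0.8140151760407907
tool delta cm [ 23.85 -23.     8.1 ] turn -0.964
after turn, cm [32.48  6.48  8.15]
```

{"fn": "jog_arm", "kwargs": {"targets": [[4.2, -4.0, 0, 0, 9.3], [4.2, -4.0, 0, 0, 9.3], [4.2, -4.0, 1, 0, 9.3], [4.2, -4.0, 1, 0, 9.3], [4.2, -4.0, 2, 0, 9.3]]}}

```text
t: 8.2
tool_pos: [0.5924, 0.2296, 0.1669]
eef_rot: [2.996, 0.941, 0.018]
force: [1.2, -1.0, 0.2]
opening: 0.093
```

```bash
python3 go.py 597.6 261.5 13 35
python3 - <<'E'
from h import *
t=camera("top");np.save("top2.npy",t)
rep("batt","top",t,(18,120,100),(34,255,255),.085,(310,170,410,270))
rep("puck","top",t,(0,0,140),(180,70,255),.019,(155,175,252,272))
E
```

```text
t 8.2 pos [592.353  229.5849 166.9109] th 34.89335183906938 tilt 0.6562468750283271 open 0.09302325625437283 F [ 1.2046 -1.0228  0.2178] q6 -0.31107267976039793
tool delta cm [ 2.1  -2.39 15.4 ] turn -0.002
after turn, cm [ 2.1  -2.39 15.4 ]
batt top px [363.2 218.6] A 355.5 ctr mm [ 540.3224 -215.6067] rect [ 540.4 -215.6] [41.  64.6] 5.1
batt top px [345.6 220. ] A 21.5 ctr mm [ 537.4081 -170.0044] rect [ 537.2 -170. ] [36.6  6.1] 5.6
puck top px [244.9 253.2] A 212.0 ctr mm [454.833   94.6631] rect [468.1 130.5] [105.4 121.7] 89.4
puck top px [229.3 176.6] A 153.0 ctr mm [665.2179 136.4669] rect [660.1 152.6] [151.5  19.5] 89.4
puck top px [249.9 215.1] A 25.5 ctr mm [558.2073  80.5071] rect [559.9  81.6] [ 8.2 41.1] 89.6
```

The battery sits on the deck centre, with its ends at y ≈ −248 and −167 and a yaw of 5°, which matches. Next, the puck.

{"fn": "jog_arm", "kwargs": {"targets": [[2, -2.4, 5, 0, 9.3], [0, 0, 5, 0, 9.3], [0, 0, 3, 0, 9.3], [0, 0, 0, 0, 9.3]]}}

```text
t: 8.75
tool_pos: [0.5956, 0.2691, 0.0344]
eef_rot: [-2.994, -0.952, -0.018]
force: [-0.1, 0.4, 0.4]
opening: 0.0932
```

```bash
python3 go.py 597.6 261.5 13 35
```

```text
t 8.75 pos [595.6078 269.0878  34.444 ] th 35.269948118723256 tilt 0.6476193279187668 open 0.09324610997273906 F [-0.1355  0.3777  0.3548] q6 -0.26230376759138724
tool delta cm [-0.3   0.73  2.14] turn 0.005
after turn, cm [-0.3   0.73  2.14]
```

{"fn": "jog_arm", "kwargs": {"targets": [[-0.25, 0.65, 1.2, 0, 9.3], [0, 0, 0.8, 0, 9.3], [0, 0, 0.1, 0, 9.3], [0, 0, 0, 0, 3.0], [0, 0, 0, 0, 3.0]], "force": 15}}

```text
t: 9.38
tool_pos: [0.6002, 0.2621, 0.0171]
eef_rot: [-2.994, -0.95, -0.028]
force: [0.1, -0.2, -0.2]
opening: 0.0774
```

```bash
python3 go.py 597.6 261.5 13 35
```

```text
t 9.375 pos [600.2239 262.149   17.1351] th 35.223004726834766 tilt 1.011880057726381 open 0.07738815988785173 F [ 0.134  -0.1615 -0.188 ] q6 -0.2740177695665826
tool delta cm [-0.26 -0.1   0.41] turn 0.004
after turn, cm [-0.26 -0.1   0.41]
```

{"fn": "jog_arm", "kwargs": {"targets": [[-0.2, -0.1, 0.4, 0, 4.0], [0, 0, 0, 0, 4.0], [0, 0, 0.1, 0, 4.0], [0, 0, 0, 0, 3.0], [0, 0, 0, 0, 3.0]]}}

```text
t: 10.0
tool_pos: [0.598, 0.262, 0.012]
eef_rot: [-2.994, -0.951, -0.028]
force: [0.9, -1.0, -0.7]
opening: 0.0436
```

```bash
python3 go.py 597.6 261.5 13 35
```

```text
t 10.0 pos [597.9763 262.0167  12.0492] th 35.2359699051744 tilt 1.0318824818180723 open 0.04361368324575226 F [ 0.9061 -0.9628 -0.7384] q6 -0.27328464010250886
tool delta cm [-0.06  0.02 -0.1 ] turn 0.004
after turn, cm [-0.06  0.02 -0.1 ]
```

{"fn": "jog_arm", "kwargs": {"targets": [[0, 0, -3, 0, 3.0], [0, 0, -5, 0, 3.0], [0, 0, -5, 0, 3.0], [-3, 3, -4, 0, 3.0], [-4, 4, 0, 0, 3.0]], "force": 25}}

```text
t: 10.62
tool_pos: [0.578, 0.1637, 0.1858]
eef_rot: [2.992, 0.957, 0.028]
force: [1.1, -0.6, -0.3]
opening: 0.0434
```

{"fn": "jog_arm", "kwargs": {"targets": [[-4.2, 4, 0, 0, 3.0], [-4.2, 4, 0, 0, 3.0], [-4.2, 4, 0, 0, 3.0], [-4.2, 4, 0, 0, 3.0], [-4.2, 4, 0, 0, 3.0]]}}

```text
t: 11.25
tool_pos: [0.5208, -0.1294, 0.185]
eef_rot: [2.99, 0.959, 0.033]
force: [0.1, -0.7, -0.5]
opening: 0.0432
```

```bash
python3 go.py 539.5 -208 94 35
```

```text
t 11.25 pos [ 520.8499 -129.3843  185.0308] th 35.57916147724119 tilt 1.2129341184610147 open 0.04323301766228495 F [ 0.0576 -0.7026 -0.4952] q6 -0.963899919208296
tool delta cm [-3.24  7.41  9.1 ] turn 0.01
after turn, cm [-3.16  7.44  9.1 ]
```

{"fn": "jog_arm", "kwargs": {"targets": [[-1.2, 3, 0, 0.01, 3.0], [-1.2, 2.8, 2, 0, 3.0], [-0.4, 0.7, 3, 0, 3.0], [0, 0, 2, 0, 3.0], [0, 0, 0, 0, 3.0]]}}

```text
t: 11.88
tool_pos: [0.5362, -0.2054, 0.1141]
eef_rot: [2.996, 0.934, 0.035]
force: [0.9, -0.6, -0.9]
opening: 0.0438
```

```bash
python3 go.py 539.5 -208 94 35
```

```text
t 11.875 pos [ 536.2024 -205.3611  114.1088] th 34.635647521922834 tilt 1.308003912791373 open 0.043835331320316716 F [ 0.8548 -0.6375 -0.8802] q6 -1.0676087158304373
tool delta cm [0.08 0.38 2.02] turn -0.006
after turn, cm [0.08 0.39 2.02]
```

{"fn": "jog_arm", "kwargs": {"targets": [[0.1, 0.35, 1.2, 0, 3.0], [0, 0, 0.3, 0, 3.0], [0, 0, 0.2, 0, 3.0], [0, 0, 0.1, 0, 3.0]]}}

```text
t: 12.38
tool_pos: [0.5408, -0.2077, 0.0973]
eef_rot: [2.993, 0.934, 0.039]
force: [0.9, 0.6, 0.5]
opening: 0.0435
```

```bash
python3 go.py 539.5 -208 94 35
```

```text
t 12.375 pos [ 540.7651 -207.7465   97.3351] th 34.68290917593568 tilt 1.4623179415183956 open 0.043508067571661264 F [0.8536 0.6054 0.5214] q6 -1.0694210510212716
tool delta cm [-0.13 -0.06  0.33] turn -0.006
after turn, cm [-0.13 -0.06  0.33]
```

{"fn": "jog_arm", "kwargs": {"targets": [[-0.1, 0, 0.15, 0, 3.0], [0, 0, 0.15, 0, 3.0], [0, 0, 0.1, 0, 3.0]]}}

```text
t: 12.75
tool_pos: [0.5402, -0.2084, 0.0939]
eef_rot: [2.993, 0.935, 0.04]
force: [-2.9, 2.7, 11.4]
opening: 0.0434
```

```bash
python3 go.py 539.5 -208 94 35
```

```text
t 12.75 pos [ 540.2166 -208.4323   93.9129] th 34.69404223806845 tilt 1.5029989494570426 open 0.0434388571862427 F [-2.8794  2.6779 11.4218] q6 -1.0711529113167486
tool delta cm [-0.03 -0.08 -0.01] turn -0.005
after turn, cm [-0.03 -0.08 -0.01]
```

{"fn": "jog_arm", "kwargs": {"targets": [[0, 0, 0, 0, 6.5], [0, 0, 0, 0, 6.5], [0, 0, 0, 0, 6.5], [0, 0, 0, 0, 6.5], [0, 0, -1, 0, 6.5]]}}

```text
t: 13.38
tool_pos: [0.5397, -0.2083, 0.1038]
eef_rot: [2.993, 0.935, 0.039]
force: [0.8, -1.3, 0.5]
opening: 0.0651
```

{"fn": "jog_arm", "kwargs": {"targets": [[0, 0, -4, 0, 6.5], [0, 0, -4, 0, 6.5], [2.2, -4.8, -1, 0, 6.5], [2.4, -5.4, 0, 0, 6.5], [2.4, -5.4, 0, 0, 6.5]]}}

```text
t: 14.0
tool_pos: [0.5068, -0.0394, 0.2002]
eef_rot: [2.993, 0.925, 0.047]
force: [0.8, 1.0, -0.1]
opening: 0.0652
```

{"fn": "jog_arm", "kwargs": {"targets": [[2.4, -5.4, 0, 0, 6.5], [2.4, -5.4, 0, 0, 6.5], [2.4, -5.4, 0, 0, 6.5], [0, 0, 0, 0, 6.5]]}}

```text
t: 14.5
tool_pos: [0.4727, 0.1434, 0.2029]
eef_rot: [2.991, 0.931, 0.054]
force: [0.7, -0.5, 0.4]
opening: 0.0649
```

```bash
python3 go.py 473 148.5 19 35
python3 - <<'E'
from h import *
t=camera("top");np.save("top3.npy",t)
rep("batt","top",t,(18,120,100),(34,255,255),.085,(310,170,410,270))
rep("puck","top",t,(0,0,140),(180,70,255),.1,(342,200,382,240))
rep("orange","top",t,(3,130,110),(16,255,255),.033,(155,175,252,272))
E
```

```text
t 14.5 pos [472.6954 143.3651 202.9243] th 34.58860136093048 tilt 2.0516760950934425 open 0.06489311635934555 F [ 0.7353 -0.5429  0.3955] q6 -0.39677265288045743
tool delta cm [-0.24 -0.75 18.38] turn -0.007
after turn, cm [-0.24 -0.75 18.38]
batt top px [372.3 217.9] A 77.5 ctr mm [ 541.8935 -239.3395] rect [ 541.8 -235.7] [26.1 41.5] 89.4
batt top px [352.8 220.7] A 29.0 ctr mm [ 535.2115 -188.7669] rect [ 537.1 -189.2] [41.4 15. ] 14.4
batt top px [345.6 221.2] A 24.0 ctr mm [ 534.0873 -170.0503] rect [ 534.8 -170.1] [36.7  6.6] 3.7
puck top px [361.5 218.1] A 211.5 ctr mm [ 540.5865 -208.4035] rect [ 541.  -208.4] [43.6 41. ] 89.4
```

The puck is centred on the battery, at (540.6, −208.4). Next, the orange motor.

{"fn": "jog_arm", "kwargs": {"targets": [[-0.2, -0.7, 5, 0, 8], [0, 0, 5, 0, 8], [0, 0, 4, 0, 8], [0, 0, 0, 0, 8]]}}

```text
t: 15.05
tool_pos: [0.4759, 0.1429, 0.062]
eef_rot: [2.991, 0.922, 0.063]
force: [-0.0, 0.6, -0.1]
opening: 0.0799
```

```bash
python3 go.py 473 148.5 19 35
```

```text
t 15.05 pos [475.8696 142.8861  62.0343] th 34.274925550661095 tilt 2.3692699472805203 open 0.07987634979802377 F [-0.0397  0.5537 -0.0521] q6 -0.38782156960511627
tool delta cm [-0.07 -0.72  4.29] turn -0.013
after turn, cm [-0.06 -0.72  4.29]
```

{"fn": "jog_arm", "kwargs": {"targets": [[-0.05, -0.7, 0.5, 0, 8], [0, 0, 1.8, 0, 8], [0, 0, 1.8, 0, 8], [0, 0, 0.2, 0, 8]]}}

```text
t: 15.55
tool_pos: [0.4769, 0.1485, 0.0241]
eef_rot: [2.991, 0.918, 0.077]
force: [0.5, 0.1, -0.1]
opening: 0.0799
```

```bash
python3 go.py 473 148.5 19 35
```

```text
t 15.55 pos [476.893  148.5494  24.1189] th 34.14821235716076 tilt 2.8986706141154164 open 0.07987258729089719 F [ 0.5011  0.0605 -0.1042] q6 -0.371540217708315
tool delta cm [-0.35 -0.23  0.49] turn -0.015
after turn, cm [-0.34 -0.23  0.49]
```

{"fn": "jog_arm", "kwargs": {"targets": [[-0.3, -0.2, 0.4, 0, 8], [0, 0, 0.1, 0, 3], [0, 0, 0, 0, 2.5], [0, 0, 0, 0, 2.5], [0, 0, 0, 0, 2.5]], "force": 15}}

```text
t: 16.18
tool_pos: [0.4748, 0.1489, 0.0217]
eef_rot: [2.991, 0.918, 0.084]
force: [-0.0, 0.3, 0.9]
opening: 0.0449
```

```bash
cat >> go.py <<'E'
print("R tool z world",M[:,2],"up in tool",M.T@[0,0,1])
E
python3 go.py 473 148.5 19 35; python3 -c "
from h import *
print(sensors.read_state()['qpos'])"
```

```text
t 16.175 pos [474.7894 148.9324  21.7163] th 34.146297259421345 tilt 3.1491255254517774 open 0.04492263232732071 F [-0.006   0.3226  0.9016] q6 -0.36922593331551823
tool delta cm [-0.19 -0.07  0.26] turn -0.015
after turn, cm [-0.18 -0.07  0.26]
R tool z world [ 0.0548  0.0042 -0.9985] up in tool [ 0.0477  0.0272 -0.9985]
[ 0.2145  0.5625  1.9596 -0.014   0.5651 -0.3692]
```

{"fn": "jog_arm", "kwargs": {"targets": [[0, 0, 0, 0, 2.5], [0, 0, 0, 0, 2.5], [0, 0, 0, 0, 2.5]]}}

```text
t: 16.55
tool_pos: [0.4747, 0.1489, 0.0218]
eef_rot: [2.991, 0.918, 0.084]
force: [0.9, -0.4, 1.0]
opening: 0.0321
```

{"fn": "jog_arm", "kwargs": {"targets": [[0, 0, -4, 0, 2.5], [0, 0, -5, 0, 2.5], [0, 0, -5, 0, 2.5], [-3, 2, -3, 0, 2.5], [-4, 4, 0, 0, 2.5]], "force": 20}}

```text
t: 17.18
tool_pos: [0.4407, 0.0592, 0.1946]
eef_rot: [2.988, 0.924, 0.083]
force: [0.6, -0.7, -1.8]
opening: 0.0315
```

```bash
python3 go.py 458 -140.5 69 35; python3 -c "
from h import *
print(sensors.read_state()['qpos'])"
```

```text
t 17.175 pos [440.7026  59.2106 194.6247] th 34.40399913048924 tilt 3.1081992871476527 open 0.03154233356997671 F [ 0.5789 -0.6507 -1.7828] q6 -0.5737907421393093
tool delta cm [-10.43  17.11  12.57] turn -0.01
after turn, cm [-10.61  17.01  12.55]
R tool z world [ 0.0541  0.0036 -0.9985] up in tool [ 0.0467  0.0276 -0.9985]
[ 0.0275  0.174   1.9794  0.0026  0.934  -0.5738]
```

{"fn": "jog_arm", "kwargs": {"targets": [[-2.4, 4.0, 0, 0, 2.5], [-2.4, 4.0, 0, 0, 2.5], [-2.4, 4.0, 1, 0, 2.5], [-2.4, 3.9, 2.5, 0, 2.5], [-0.8, 1.2, 3.5, 0, 2.5]]}}

```text
t: 17.8
tool_pos: [0.4558, -0.1492, 0.126]
eef_rot: [2.984, 0.92, 0.093]
force: [-0.1, -0.0, -0.6]
opening: 0.0318
```

```bash
python3 go.py 458 -140.5 69 35
```

```text
t 17.8 pos [ 455.7959 -149.2336  125.9659] th 34.333189855286044 tilt 3.5437629335352105 open 0.0318065681544747 F [-0.15   -0.0265 -0.6195] q6 -1.0525451175125156
tool delta cm [ 0.38 -0.79  5.7 ] turn -0.012
after turn, cm [ 0.39 -0.78  5.7 ]
R tool z world [ 0.0618  0.0008 -0.9981] up in tool [ 0.0515  0.0342 -0.9981]
```

{"fn": "jog_arm", "kwargs": {"targets": [[0.35, -0.7, 2, 0, 2.5], [0, 0, 2.2, 0, 2.5], [0, 0, 0.6, 0, 2.5], [0, 0, 0.2, 0, 2.5]]}}

```text
t: 18.3
tool_pos: [0.4566, -0.1424, 0.0725]
eef_rot: [2.988, 0.917, 0.088]
force: [-0.5, 0.2, 0.1]
opening: 0.0319
```

```bash
python3 go.py 458 -140.5 69 35
```

```text
t 18.3 pos [ 456.5602 -142.3796   72.5409] th 34.15610559188226 tilt 3.3503524618287934 open 0.031884253455535985 F [-0.5005  0.1795  0.1153] q6 -1.0416413748132365
tool delta cm [ 0.21 -0.09  0.36] turn -0.015
after turn, cm [ 0.21 -0.08  0.36]
R tool z world [ 0.0584  0.0021 -0.9983] up in tool [ 0.0495  0.031  -0.9983]
```

{"fn": "jog_arm", "kwargs": {"targets": [[0.2, -0.05, 0.15, 0, 2.5], [0, 0, 0.15, 0, 2.5], [0, 0, 0.1, 0, 2.5]]}}

```text
t: 18.68
tool_pos: [0.4591, -0.1409, 0.07]
eef_rot: [2.986, 0.917, 0.091]
force: [-0.6, 0.3, -0.1]
opening: 0.0316
```

```bash
python3 go.py 458 -140.5 69 35
python3 - <<'E'
from h import *
s=camera("scene");np.save("scene4.npy",s)
a=cv2.resize(s[130:240,140:300],None,fx=4,fy=4,interpolation=cv2.INTER_CUBIC);cv2.imwrite("pics/c4.png",a[:,:,::-1])
E
```

```text
t 18.675 pos [ 459.1167 -140.9088   69.9687] th 34.182419417603214 tilt 3.484886328644661 open 0.031556551347465225 F [-0.6299  0.2969 -0.119 ] q6 -1.0371010017694273
tool delta cm [-0.07 -0.1   0.09] turn -0.014
after turn, cm [-0.07 -0.1   0.09]
R tool z world [ 0.0608  0.0011 -0.9982] up in tool [ 0.0509  0.0332 -0.9982]
```

View pics/c4.png

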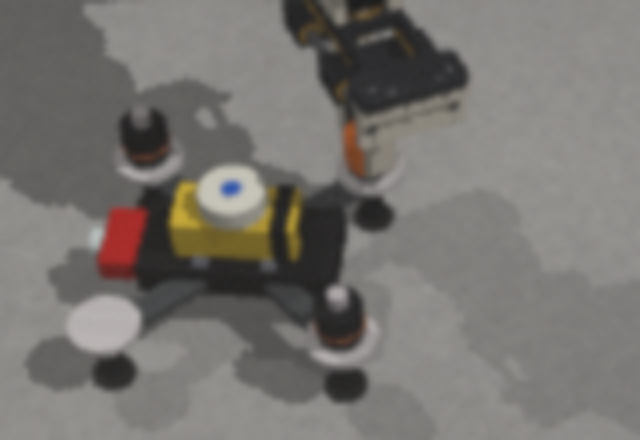

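The battery and puck are seated. The orange motor is just above the rear right pad at crop (370,165). Lowering to contact.

{"fn": "jog_arm", "kwargs": {"targets": [[0, 0, 0.12, 0, 2.5], [0, 0, 0.12, 0, 2.5]]}}

```text
t: 18.98
tool_pos: [0.4595, -0.1411, 0.0685]
eef_rot: [2.985, 0.917, 0.092]
force: [-9.5, 1.2, 26.2]
opening: 0.0319
```

```bash
python3 go.py 458 -140.5 69 35
```

```text
t 18.975 pos [ 459.4993 -141.0712   68.4901] th 34.191530696829865 tilt 3.516572424213367 open 0.031880526842911545 F [-9.4554  1.232  26.1925] q6 -1.037326373545839
tool delta cm [-0.09 -0.13 -0.06] turn -0.014
after turn, cm [-0.09 -0.13 -0.06]
R tool z world [ 0.0613  0.0008 -0.9981] up in tool [ 0.0512  0.0338 -0.9981]
```

{"fn": "jog_arm", "kwargs": {"targets": [[0, 0, 0, 0, 6], [0, 0, 0, 0, 6], [0, 0, 0, 0, 6], [0, 0, -2, 0, 6], [0, 0, -4, 0, 6]]}}

```text
t: 19.6
tool_pos: [0.4545, -0.1407, 0.1275]
eef_rot: [2.989, 0.917, 0.086]
force: [0.5, -0.1, 0.7]
opening: 0.0599
```

{"fn": "jog_arm", "kwargs": {"targets": [[0, 0, -5, 0, 6], [3.3, -4.1, -2, 0, 6.5], [3.5, -4.4, 0, 0, 6.5], [3.5, -4.4, 0, 0, 6.5], [3.5, -4.4, 0, 0, 6.5]]}}

```text
t: 20.23
tool_pos: [0.4696, 0.0826, 0.2044]
eef_rot: [2.989, 0.906, 0.096]
force: [-0.3, -0.9, -0.1]
opening: 0.0649
```

{"fn": "jog_arm", "kwargs": {"targets": [[3.5, -4.4, 0, 0, 7], [3.5, -4.4, 1, 0, 7], [3.5, -4.2, 3, 0, 8], [0, 0, 2, 0, 8]]}}

```text
t: 20.72
tool_pos: [0.4889, 0.2572, 0.1461]
eef_rot: [2.987, 0.912, 0.103]
force: [0.3, -0.5, 0.2]
opening: 0.0796
```

```bash
python3 go.py 494.5 277 20 35
python3 - <<'E'
from h import *
t=camera("top");np.save("top5.npy",t)
rep("orange","top",t,(3,130,110),(16,255,255),.08,(310,170,410,270))
rep("green","top",t,(45,90,40),(90,255,255),.033,(155,175,252,272))
E
```

```text
t 20.725 pos [488.8772 257.1754 146.1466] th 34.003381057950115 tilt 3.914825299304022 open 0.07956538412561745 F [ 0.3484 -0.466   0.1708] q6 -0.16145714592963264
tool delta cm [ 0.84 -1.78 12.63] turn -0.017
after turn, cm [ 0.86 -1.75 12.63]
R tool z world [ 0.0682  0.0032 -0.9977] up in tool [ 0.0584  0.0354 -0.9977]
orange top px [334.2 250.6] A 108.0 ctr mm [ 458.9666 -139.3178] rect [ 459.1 -138.9] [31.1 28.3] 89.3
```

Orange is standing on its pad, at (459, −139) against the pad at (458, −140). Next, the green motor.

{"fn": "jog_arm", "kwargs": {"targets": [[0.8, -1.7, 3, 0, 8], [0, 0, 3, 0, 8], [0, 0, 1.5, 0, 8], [0, 0, 0, 0, 8]]}}

```text
t: 21.28
tool_pos: [0.4905, 0.2739, 0.068]
eef_rot: [2.987, 0.908, 0.098]
force: [-0.3, 0.6, 0.2]
opening: 0.0802
```

```bash
python3 go.py 494.5 277 20 35
```

```text
t 21.275 pos [490.5154 273.9027  67.9743] th 33.88502963561641 tilt 3.739120998771756 open 0.08018688479439726 F [-0.2642  0.563   0.1958] q6 -0.12318589219256944
tool delta cm [ 0.24 -0.2   4.81] turn -0.019
after turn, cm [ 0.24 -0.19  4.81]
R tool z world [ 0.0652  0.0015 -0.9979] up in tool [ 0.055   0.0351 -0.9979]
```

{"fn": "jog_arm", "kwargs": {"targets": [[0.2, -0.15, 1.5, 0, 8], [0, 0, 1.8, 0, 8], [0, 0, 1.4, 0, 8], [0, 0, 0.2, 0, 6]]}}

```text
t: 21.78
tool_pos: [0.4959, 0.2765, 0.0177]
eef_rot: [2.988, 0.907, 0.102]
force: [0.2, 0.1, -0.1]
opening: 0.0738
```

```bash
python3 go.py 494.5 277 20 35
```

```text
t 21.775 pos [495.9254 276.4697  17.729 ] th 33.84349416215955 tilt 3.87970315827071 open 0.07380552720132577 F [ 0.1843  0.1001 -0.1482] q6 -0.11616893619534874
tool delta cm [-0.08 -0.12 -0.24] turn -0.02
after turn, cm [-0.07 -0.12 -0.24]
R tool z world [ 0.0676  0.0025 -0.9977] up in tool [ 0.0576  0.0355 -0.9977]
```

{"fn": "jog_arm", "kwargs": {"targets": [[-0.05, -0.1, -0.1, 0, 2.5], [0, 0, 0, 0, 2.5], [0, 0, 0, 0, 2.5], [0, 0, 0, 0, 2.5], [0, 0, 0, 0, 2.5]], "force": 15}}

```text
t: 22.4
tool_pos: [0.4953, 0.2773, 0.0198]
eef_rot: [2.988, 0.907, 0.105]
force: [0.1, 0.1, -1.3]
opening: 0.0325
```

{"fn": "jog_arm", "kwargs": {"targets": [[0, 0, 0, 0, 2.5], [0, 0, 0, 0, 2.5], [0, 0, 0, 0, 2.5], [0, 0, 0, 0, 2.5]]}}

```text
t: 22.9
tool_pos: [0.4953, 0.2773, 0.0198]
eef_rot: [2.988, 0.907, 0.105]
force: [-0.1, 0.5, -0.7]
opening: 0.0321
```

```bash
python3 go.py 494.5 277 20 35
```

```text
t 22.9 pos [495.2979 277.3427  19.7783] th 33.84455271993121 tilt 3.958848096139802 open 0.03211560641900859 F [-0.1319  0.4574 -0.6664] q6 -0.11430135029398424
tool delta cm [-0.08 -0.01 -0.03] turn -0.02
after turn, cm [-0.08 -0.02 -0.03]
R tool z world [ 0.069   0.0032 -0.9976] up in tool [ 0.0591  0.0357 -0.9976]
```

{"fn": "jog_arm", "kwargs": {"targets": [[0, 0, -4, 0, 2.5], [0, 0, -5, 0, 2.5], [0, 0, -5, 0, 2.5], [-1.5, 3.5, -4, 0, 2.5], [-2, 5, -1, 0, 2.5]], "force": 20}}

```text
t: 23.52
tool_pos: [0.4994, 0.1866, 0.2151]
eef_rot: [2.986, 0.914, 0.101]
force: [0.9, -0.4, -1.7]
opening: 0.0317
```

{"fn": "jog_arm", "kwargs": {"targets": [[-2, 5, 0, 0, 2.5], [-2, 5, 0, 0, 2.5], [-2, 5, 0, 0, 2.5], [-2, 5, 0, 0, 2.5], [-2, 5, 0, 0, 2.5]]}}

```text
t: 24.15
tool_pos: [0.5575, -0.0847, 0.2206]
eef_rot: [2.984, 0.916, 0.108]
force: [1.0, -0.4, -0.2]
opening: 0.0323
```

```bash
python3 go.py 620.6 -277 67 35
```

```text
t 24.15 pos [557.4931 -84.7209 220.595 ] th 34.19335612846044 tilt 4.089622271567228 open 0.03227781815253554 F [ 0.9708 -0.4191 -0.1861] q6 -0.849066033567477
tool delta cm [-6.5  18.87 15.72] turn -0.014
after turn, cm [-6.78 18.79 15.7 ]
R tool z world [ 0.0713  0.0027 -0.9975] up in tool [ 0.0605  0.0378 -0.9975]
```

{"fn": "jog_arm", "kwargs": {"targets": [[-1.8, 5, 0, 0, 2.5], [-1.8, 5, 0, 0, 2.5], [-1.8, 5, 1, 0, 2.5], [-0.9, 3, 3, 0, 2.5], [0, 0, 4, 0, 2.5]]}}

```text
t: 24.78
tool_pos: [0.6138, -0.2801, 0.1444]
eef_rot: [2.981, 0.908, 0.114]
force: [0.0, 0.8, -1.7]
opening: 0.0321
```

```bash
python3 go.py 620.6 -277 67 35
```

```text
t 24.775 pos [ 613.791  -280.1126  144.4227] th 33.96384518127087 tilt 4.405552357275184 open 0.032123931612516324 F [ 0.0054  0.8024 -1.6629] q6 -1.124776795080642
tool delta cm [ 0.25 -0.22  7.77] turn -0.018
after turn, cm [ 0.24 -0.2   7.77]
R tool z world [ 0.0768 -0.0009 -0.997 ] up in tool [ 0.0633  0.0435 -0.997 ]
```

{"fn": "jog_arm", "kwargs": {"targets": [[0.2, -0.15, 2.5, 0, 2.5], [0, 0, 2.5, 0, 2.5], [0, 0, 1.8, 0, 2.5], [0, 0, 0.2, 0, 2.5]]}}

```text
t: 25.28
tool_pos: [0.6183, -0.2776, 0.0685]
eef_rot: [2.986, 0.908, 0.108]
force: [0.2, 0.3, -0.2]
opening: 0.0317
```

```bash
python3 go.py 620.6 -277 67 35
```

```text
t 25.275 pos [ 618.2689 -277.6107   68.5116] th 33.87939923653742 tilt 4.1114325026260135 open 0.03167994038722007 F [ 0.185   0.3373 -0.2424] q6 -1.1232796377293983
tool delta cm [0.22 0.07 0.17] turn -0.02
after turn, cm [0.22 0.08 0.17]
R tool z world [ 0.0717  0.0019 -0.9974] up in tool [ 0.0606  0.0383 -0.9974]
```

{"fn": "jog_arm", "kwargs": {"targets": [[0.15, 0, 0, 0, 2.5], [0, 0, 0.12, 0, 2.5], [0, 0, 0.1, 0, 2.5]]}}

```text
t: 25.65
tool_pos: [0.6208, -0.2772, 0.0688]
eef_rot: [2.983, 0.907, 0.112]
force: [0.6, 0.3, -0.8]
opening: 0.0319
```

```bash
python3 go.py 620.6 -277 67 35
```

```text
t 25.65 pos [ 620.829  -277.1817   68.7866] th 33.89729671535461 tilt 4.279215997955914 open 0.03185767777954304 F [ 0.5811  0.3126 -0.7631] q6 -1.1209336325905224
tool delta cm [-0.02 -0.04  0.18] turn -0.019
after turn, cm [-0.02 -0.04  0.18]
R tool z world [ 0.0746  0.0003 -0.9972] up in tool [ 0.0621  0.0413 -0.9972]
```

{"fn": "jog_arm", "kwargs": {"targets": [[0, 0, 0.2, 0, 2.5], [0, 0, 0.12, 0, 2.5]]}}

```text
t: 25.9
tool_pos: [0.6214, -0.2775, 0.0667]
eef_rot: [2.982, 0.907, 0.113]
force: [-3.9, 1.3, 10.6]
opening: 0.0318
```

Contact. Releasing and retreating.

{"fn": "jog_arm", "kwargs": {"targets": [[0, 0, 0, 0, 6], [0, 0, 0, 0, 6], [0, 0, 0, 0, 6], [0, 0, -2, 0, 6], [0, 0, -4, 0, 6]]}}

```text
t: 26.52
tool_pos: [0.6157, -0.2769, 0.1266]
eef_rot: [2.985, 0.908, 0.108]
force: [0.1, -0.6, 0.2]
opening: 0.06
```

{"fn": "jog_arm", "kwargs": {"targets": [[0, 0, -5, 0, 6], [2, -4, -2, 0, 6], [2.5, -5.5, 0, 0, 6], [2.5, -5.5, 0, 0, 6], [2.5, -5.5, 0, 0, 6]]}}

```text
t: 27.15
tool_pos: [0.5765, -0.0523, 0.2067]
eef_rot: [2.979, 0.896, 0.126]
force: [0.5, 0.6, 0.5]
opening: 0.0602
```

{"fn": "jog_arm", "kwargs": {"targets": [[2.5, -5.5, 0, 0, 6], [2.5, -5.5, 0, 0, 6], [2.5, -5.5, 0, 0, 6], [0, 0, 0, 0, 6], [0, 0, 0, 0, 6]]}}

```text
t: 27.78
tool_pos: [0.5464, 0.1353, 0.211]
eef_rot: [2.975, 0.902, 0.139]
force: [-0.4, 0.2, 0.1]
opening: 0.0596
```

Run:
```python
from h import *
print(sensors.read_state()["tool_pos"])
t=camera("top");s=camera("scene");D=(310,170,410,270)
rep("orange","top",t,(3,130,110),(16,255,255),.08,D)
rep("green","top",t,(45,90,40),(90,255,255),.08,D)
rep("batt","top",t,(18,120,100),(34,255,255),.085,D)
rep("puck","top",t,(0,0,140),(180,70,255),.101,(342,200,382,240))
rep("mm","top",t,(0,150,60),(6,255,255),.042,(255,100,300,165))
a=np.hstack([cv2.resize(t[160:280,300:420],(390,390)),cv2.resize(s[130:250,140:260],(390,390))]);cv2.imwrite("pics/c6.png",a[:,:,::-1])
```

```text
[0.5464 0.1353 0.211 ]
orange top px [334.3 250.5] A 101.0 ctr mm [ 459.1065 -139.5069] rect [ 459.1 -138.9] [31.1 28.3] 89.3
green top px [384.7 188. ] A 98.5 ctr mm [ 620.3549 -275.3988] rect [ 620.4 -276.2] [31.6 26.4] 89.4
batt top px [372.3 218. ] A 78.5 ctr mm [ 541.7274 -239.242 ] rect [ 541.8 -235.7] [26.1 41.5] 89.4
batt top px [353.  220.6] A 26.5 ctr mm [ 535.6477 -189.0667] rect [ 537.1 -189.6] [41.4 14.3] 14.4
puck top px [361.9 217.7] A 192.0 ctr mm [ 541.5889 -209.2543] rect [ 541.4 -209.3] [39.8 39.3] 25.7
mm top px [276.9 135.3] A 1102.0 ctr mm [773.9919   4.3659] rect [774.2   4.4] [ 68.6 129.9] 79.9
```

View pics/c6.png

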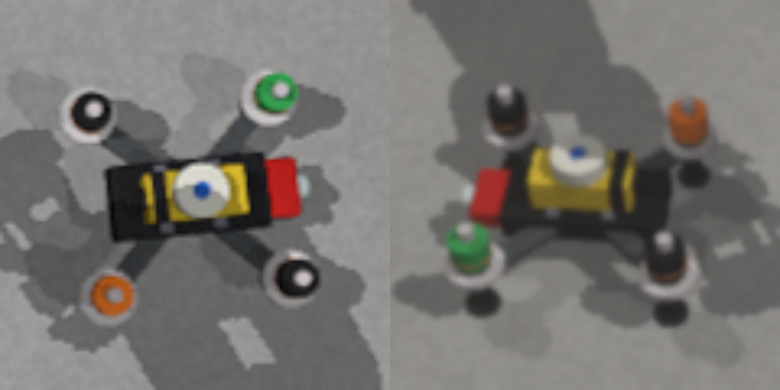

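Everything stands as asked, and the lean in the picture is parallax that the black motors show too. Handing in.

```bash
python3 -c "
from bench import job
print(job.hand_in())"
```

```text
the job is handed in; nothing more can be done
None
```

I refitted the drone and handed the job in at about 28 s of the 112 s allowed; the hand-in gives no verdict. Each part was lowered until the force reading showed contact, then released.

| Part | Measured position, mm | Target, mm |
|---|---|---|
| Battery, yaw about 5° as the drone | (540, −208) | (539, −209) |
| GPS puck | (541, −209) | battery centre (540, −208) |
| Green motor, front left pad | (620, −276) | (621, −277) |
| Orange motor, rear right pad | (459, −139) | (458, −140) |

- **Final picture:** it shows all four parts upright and released, with the gripper well clear.
- **Battery check:** its position was measured just after I placed it. At the end the puck hid part of it, so I judged the battery by eye then.
- **Bystanders:** the multimeter measured in the same place as at the start. I did not re-measure the screwdriver or the tin; the arm's path stayed away from both.
- **Arm tilt:** the tool's tilt drifted to at least 4.4° over the run, which jog moves cannot correct. The released parts still stand upright.

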